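# Stand the drained tube rack on its feet beside the full one

## Robot

A 6-joint arm with a two-finger parallel gripper is mounted at the origin on the work surface. World frame = base frame: x ahead of the robot, y to its left, z up, the work surface at z = 0. Lengths are in m, angles in degrees, forces in N, time in s.
With the tool pointing down it reaches from about 0.4 to 0.825 m from the base axis. Payload 7 kg.
Tool frame: the origin (TCP) lies at the centre of the arm's flange, where the gripper is bolted on; the fingertips stand 178 mm ahead of it and the grasp point (between the pads) lies 159 mm ahead of it (ctrl.hold_point_z is the distance from the TCP to the grasp point, in m); z points along the fingers, y is the line along which they close (so a half turn about z gives the same grasp; the last joint's range is limited). The gripper opens to 88 mm and grips with 3 to 60 N. Pads are 19 mm wide; open, the fingers measure 130 mm over their backs; the gripper's body (78 mm by 193 mm) begins 47 mm behind the grasp point.
Start: joints at [84.746, 20.546, 0.682, 0, -70.136, -16.507], TCP at [0.25, 0.627, 0.405] pointing down, gripper open.
Joint ranges: [-176.03, 176.03], [-82.01, 121.73], [-58.28, 71.71], [-173.87, 95.51], [-174.79, -0.11], [-173.66, 173.66]. Speed limits (degrees/s): [136.94, 136.94, 172.46, 180, 180, 180].

## Interface

Orientations are given as [roll, pitch, yaw] about the fixed x, y, z axes, in that order (R = Rz(yaw) Ry(pitch) Rx(roll)).
In Python, from plant import ctrl gives the robot as it stands.
- The arm moves only by the shell command python3 -m inch 'ROWS'. ROWS is JSON, one flat list of numbers, 7 for each row, row after row: the closure, from 0 (fully open) to 1 (shut), then the shift along the tool's x, y, z in mm, then the turn, a rotation vector about the tool's x, y, z in degrees. In form: [hand, x, y, z, wx, wy, wz, hand, x, y, z, wx, wy, wz, ...]. A call has 1 to 5 rows; each row is the pose to reach, as a shift and turn from the pose commanded when the call began, along the tool's axes at that moment; what a row does not reach only later rows make up. A row lasts 1/10 s, in which the tool goes at most 50 mm and 8.59 degrees, less where a joint would pass 70% of its speed; a pose out of reach is approached as far as the arm can. A call with a gripper value outside its range is refused whole. The fingers move at their own pace and stop on an object; the grip force is fixed at half the most. Time passes only in rows, so rows that repeat a pose let the fingers close. It gives the time, the measured TCP pose, the force, the opening and the grip force at its end, in the units of the state.
- ctrl.get_obs(): the state, without advancing time (a new reading comes with each control period).
- ctrl.snapshot(name): name is "scene" or "top"; returns a dict with "frame" (480x640x3 uint8, red, green, blue), "K" (3x3 intrinsics, pixels), "R" (3x3) and "t" (3): a world point X has camera coordinates R X + t. Camera axes: x right, y down, z forward; pixel columns grow to the right and rows downward; lengths in m; the calibration is good to about 2 mm. A picture is of the moment at which its call begins. There is no depth.
- ctrl.close_job(): hands the job in; it is judged then, once.
Trained networks look in a picture, given as the dict that the camera call returned (one of the last four; its "shot" number tells which), for a name from the list of things; names that differ only in an ending like _2 or _b are one class to them, and where a whole thing is asked for, a point or a joint stands for the part that bears it (a point fixed in the world has none). Each returns a list of dicts, best first, with "p" (0 to 1); they miss things now and then, are a little off and sometimes report something else, mostly with a low value. They report only what shows in the picture. A call takes as long as a camera call.
- ctrl.recognise(picture, thing): "location" ([x, y, z] in m, in world coordinates, good to about 4 mm: the middle of the surface that is visible of it).
- ctrl.trace(picture, thing): "pixels" (480x640 bool, what is visible of it).
- ctrl.mark_of(picture, thing): "location" ([x, y, z] in m, in world coordinates, good to about 4 mm: a listed point, or the origin of a listed thing).
The state is a dict: "clock": time; "joint_pos": joint angles; "qvel": joint speeds; "tau": joint torques, N m; "tool_pos": TCP position; "orientation": TCP orientation; "force": force on the tool from outside, world axes, zero at the start; "moment": the same for the moment, N m; "opening": finger opening in m; "gripper_force": force on a finger pad.
Only numpy, scipy, OpenCV 4.12 (cv2) and the standard library are available. Lean on these libraries where they do the work, as an engineer would, in place of code of your own. Each camera call takes 0.05 s, during which the arm holds its last target. There are 200 camera calls.

## Task

An empty white tube rack has been left standing on its long side, its solid base facing the full rack of capped tubes nearby. Using pushes only, tip it over onto its base so that its tube holes face up, then push it along the bench until its long side is flush against the long side of that full rack. Never pick it up or roll it the wrong way, do not shove the full rack along, and leave everything else on the bench where it is.

Things in the scene. Friction and masses are not known exactly. Their poses are not given: they have to be found in the camera images.
- empty_rack: Empty white tube rack, 5 x 12 holes: 104 mm wide (own x) x 246 long (y) x 64 high (z), about 0.26 kg. Origin: centre of its solid underside; z points out through the holes. At the start it stands on its -x long side (104 tall, 64 deep, origin 52 mm up): x is up, z level, away from the full rack. When it stands properly z is up. Its hole grid is too fine for a finger: push it like a plate.
- rack_edge (a point): Middle of the empty rack's long edge between base and the side it stands on at the start: on the bench, (-52, 0, 0) mm in its frame. The rack rolls over this edge onto its base, and the edge stays on the bench. Pushed near the top it rolls with little sliding, balances at about 32 degrees and then falls by itself, away from the pusher.
- rack_mouths (a point): Centre of the face with the tube holes of the empty rack, (0, 0, 64) mm in its frame: at the start the upright face on the side away from the full rack, 52 mm up.
- rack_mid (a point): Centre of the empty rack's volume, (0, 0, 32) mm in its frame.
- full_rack: Full rack of the same make, on its base: 104 mm (x) x 246 (y) x 64 high, with orange-capped tubes up to 103 mm above the bench; about 1.1 kg, loose. Origin: centre of its underside; x is square to its long sides and points away from the empty rack, z up. The empty rack starts on its -x side, roughly parallel; tipped over, it lands some 20 to 70 mm short of it.
- cup: Bystander: screw-capped specimen cup, 60 mm diameter, 72 mm high, standing just off one end of the empty rack. Origin at the centre of its underside.
- bottle: Bystander: white bottle, 60 mm diameter, 150 mm high, standing off the other end. Origin at the centre of its underside.
- side_rack: Bystander: a second, partly filled tube rack, 104 x 246 mm, 103 mm high, well to the left on the bench. Origin at the centre of its underside.
- tape: Bystander: black tape dispenser, 130 x 56 mm, 81 mm high, well to the right. Origin at the centre of its underside.
- beaker: Bystander: clear beaker, 90 mm diameter, 110 mm high, well to the right. Origin at the centre of its underside.
- marker: Bystander: marker pen, 125 mm long, 16 mm thick, lying on the bench to the left. Origin under its middle.

How it is judged:
By the outcome, as a careful person would: the job done as asked, in the order asked, and still so for the second after the job is handed in, with the robot touching nothing.
It also fails if it takes over 42 s, if anything falls off the work surface, if the arm or the gripper's body presses on something with over 40 N, if the wrist force passes 120 N, or if a joint passes its speed limit or range.

## Working session

There is one attempt and no reset: what is moved stays moved. The work goes in short steps, Python scripts to look and compute and a shell command to move; the robot and the scene stay as the last step left them, time stands still between calls to the robot, and variables do not carry over. Pictures are saved under pics/ and viewed, at most 10 in all, crops included, and the job is handed in when it is done.

```bash
mkdir -p pics; cat > h.py <<'E'
import numpy as np,cv2
from plant import ctrl
from scipy.spatial.transform import Rotation as Ro
np.set_printoptions(precision=4,suppress=True)
def marks(names,cams=("scene","top"),save=None):
    for c in cams:
        s=ctrl.snapshot(c)
        if save: cv2.imwrite(f"pics/{save}_{c}.png",s["frame"][:,:,::-1])
        for n in names:
            r=ctrl.mark_of(s,n)[:2]
            print(c,n,[(np.round(q["location"],4).tolist(),round(q["p"],2)) for q in r])
E
python3 - <<'E'
from h import *
marks(["empty_rack","rack_edge","rack_mouths","rack_mid","full_rack","cup","bottle"],save="a")
o=ctrl.get_obs();print(o)
E
```

```text
scene empty_rack [([0.5296, -0.0401, 0.0535], 0.84)]
scene rack_edge [([0.5333, -0.0394, 0.0066], 0.64)]
scene rack_mouths [([0.4702, -0.0404, 0.0586], 0.96)]
scene rack_mid [([0.5031, -0.0365, 0.0476], 0.85)]
scene full_rack [([0.7346, -0.0348, -0.0001], 0.84), ([0.5271, 0.538, -0.0008], 0.3)]
scene cup [([0.4766, 0.1832, 0.0018], 0.79)]
scene bottle [([0.476, -0.2496, -0.0035], 0.88)]
top empty_rack [([0.5329, -0.0397, 0.0486], 0.83), ([0.4685, -0.0444, 0.056], 0.68)]
top rack_edge [([0.5348, -0.0391, 0.004], 0.81)]
top rack_mouths [([0.4688, -0.0426, 0.0553], 0.57)]
top rack_mid [([0.5015, -0.0384, 0.052], 0.83)]
top full_rack [([0.7359, -0.0363, -0.005], 0.85)]
top cup [([0.475, 0.1845, -0.0], 0.87)]
top bottle [([0.471, -0.2511, -0.0063], 0.71)]
{'clock': 0.8, 'joint_pos': array([ 84.7463,  20.5446,   0.6829,  -0.0018, -70.1356, -16.5061]), 'qvel': array([ 0.1268,  0.1065, -0.0566, -0.077 ,  0.0224,  0.0805]), 'tau': array([ -0.0003, -58.2293,  29.3274,   7.0017,   0.0125,  -0.    ]), 'tool_pos': array([0.2502, 0.6269, 0.4047]), 'orientation': array([-179.998 ,    0.0024,  -21.7604]), 'force': array([-0.2446, -0.942 , -0.922 ]), 'moment': array([ 0.0356, -0.025 ,  0.0165]), 'gripper_force': 0.0, 'opening': 0.08783027553262006}
```

View pics/a_scene.png

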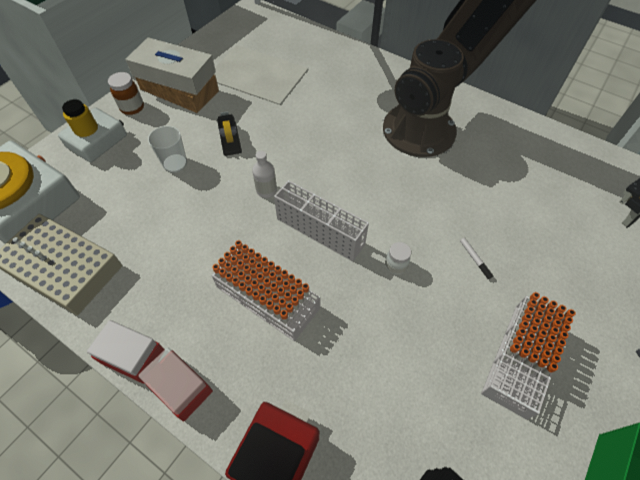

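View pics/a_top.png

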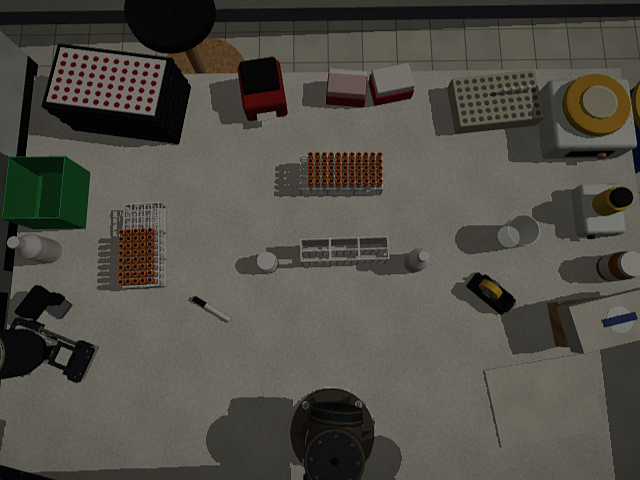

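The scene view shows the empty rack standing at about (320,215), with the full rack in front of it at (262,285). In the top view the empty rack is at (344,250) and the full rack at (345,173), with the cup at (266,261) and the bottle at (416,260) off its ends. Next I need both racks' yaw.

```bash
cat >> h.py <<'E'
from scipy.optimize import minimize
def proj(s,P):
    c=P@s["R"].T+s["t"]; c=c@s["K"].T; return c[:,:2]/c[:,2:]
def unproj(s,px,z):
    d=np.c_[px,np.ones(len(px))]@np.linalg.inv(s["K"]).T@s["R"]; o=-s["R"].T@s["t"]
    return o+d*((z-o[2])/d[:,2])[:,None]
def best(s,n): 
    r=ctrl.trace(s,n); return r[0]["pixels"].astype(np.uint8) if r else None
def fitbox(shots,n,x0,dims):
    """box centre x,y,yaw; dims (dx,dy,h); convex silhouette IoU"""
    ms=[]
    for s in shots:
        m=best(s,n)
        if m is None: continue
        m=cv2.morphologyEx(m,cv2.MORPH_OPEN,np.ones((2,2)))
        h=cv2.convexHull(cv2.findNonZero(m)); f=np.zeros((1920,2560),np.uint8)
        cv2.fillConvexPoly(f,(h*4+2).astype(np.int32),1); ms.append((s,f))
    def cost(q):
        x,y,a=q[0],q[1],np.radians(q[2]*100); t=0
        R=np.array([[np.cos(a),-np.sin(a)],[np.sin(a),np.cos(a)]])
        P=np.array([[*(R@[i*dims[0]/2,j*dims[1]/2]+[x,y]),k*dims[2]] for i in(-1,1) for j in(-1,1) for k in(0,1)])
        for s,f in ms:
            g=np.zeros_like(f); cv2.fillConvexPoly(g,cv2.convexHull((proj(s,P)*4+2).round().astype(np.int32)),1)
            t+=1-(f&g).sum()/(f|g).sum()
        return t
    r=minimize(cost,[x0[0],x0[1],x0[2]/100],method="Nelder-Mead",options=dict(initial_simplex=[[x0[0]+a,x0[1]+b,(x0[2]+c)/100] for a,b,c in((0,0,0),(.01,0,0),(0,.01,0),(0,0,4))],xatol=1e-5,fatol=1e-5))
    print(n,"x,y,yaw",r.x*[1,1,100],"cost",r.fun,len(ms))
def capyaw(s):
    m=best(s,"full_rack"); f=s["frame"].astype(int)
    o=(m>0)&(f[:,:,0]-f[:,:,2]>60); v,u=np.nonzero(o)
    W=unproj(s,np.c_[u,v].astype(float),.103)[:,:2]
    print("caps",cv2.minAreaRect((W*1000).astype(np.float32)))
def rows(x,y,z,yaw):
    """shift and turn (tool axes) from present to TCP pose, tool down"""
    o=ctrl.get_obs(); R=Ro.from_euler("xyz",o["orientation"],degrees=True)
    print("row",R.inv().apply(np.array([x,y,z])-o["tool_pos"])*1000,(R.inv()*Ro.from_euler("xyz",[180,0,yaw],degrees=True)).as_rotvec(degrees=True))
E
python3 - <<'E'
from h import *
S=[ctrl.snapshot(c) for c in("scene","top")]
for ss in (S,S[:1],S[1:]):
    fitbox(ss,"empty_rack",(.501,-.04,0),(.064,.246,.104))
    fitbox(ss,"full_rack",(.735,-.036,0),(.104,.246,.1))
for s in S: capyaw(s)
rows(.43,-.04,.405,0)
E
```

```text
empty_rack x,y,yaw [ 0.4995 -0.0396  0.6292] cost 0.09066179807648211 2
full_rack x,y,yaw [ 0.7361 -0.0347 -1.0749] cost 0.17713566071101516 2
empty_rack x,y,yaw [ 0.5011 -0.0377  0.8697] cost 0.01316118153999879 1
full_rack x,y,yaw [ 0.7383 -0.034  -1.9292] cost 0.04346692257943374 1
empty_rack x,y,yaw [ 0.4984 -0.0414  1.0567] cost 0.043483671843886906 1
full_rack x,y,yaw [ 0.7309 -0.0356  1.0393] cost 0.09981956331010278 1
caps ((739.077392578125, -45.193450927734375), (218.1446533203125, 99.15206146240234), 89.06183624267578)
caps ((735.6536254882812, -46.751861572265625), (212.76438903808594, 92.92443084716797), 89.28846740722656)
row [414.1848 552.7019  -0.3394] [ -0.0012   0.0009 -21.7631]
```

```bash
python3 -m inch '[0,148,197,0,0,0,-22.7,0,148,197,0,0,0,-22.7,0,148,197,0,0,0,-22.7,0,148,197,0,0,0,-22.7,0,148,197,0,0,0,-22.7]'; python3 -c "
from h import *
rows(.43,-.04,.405,.9)"
```

```text
clock: 1.9
tool_pos: [0.3148, 0.3868, 0.4048]
orientation: [-180.0, -0.0, 1.0]
force: [0.0, 0.2, 0.1]
opening: 0.0874
gripper_force: 0.0
row [107.9905 428.6781  -0.3219] [-0.0234 -0.012   0.0596]
```

```bash
python3 -m inch '[0,60,240,0,0,0,0,0,60,240,0,0,0,0,0,60,240,0,0,0,0,0,60,240,0,0,0,0,0,60,240,0,0,0,0]'; python3 -m inch '[0,48,189,0,0,0,0,0,48,189,0,0,0,0,0,48,189,0,0,0,0,0,48,189,0,0,0,0,0,48,189,0,0,0,0]'; python3 -c "
from h import *
rows(.432,-.04,.27,.9)"
```

```text
clock: 2.4
tool_pos: [0.3784, 0.1479, 0.4052]
orientation: [-179.9, -0.1, 1.0]
force: [1.2, 0.4, 0.5]
opening: 0.0877
gripper_force: 0.0
clock: 2.9
tool_pos: [0.43, -0.0425, 0.4047]
orientation: [180.0, 0.0, 0.6]
force: [-1.0, -0.9, -0.4]
opening: 0.0874
gripper_force: 0.0
row [  2.0172  -2.5767 134.6651] [ 0.0402  0.0122 -0.3314]
```

```bash
python3 -m inch '[0,0,-3,135,0,0,0,0,0,-3,135,0,0,0,0,0,0,-3,135,0,0,0,0,0,-3,135,0,0,0,0,0,-3,135,0,0,0]'; python3 - <<'E'
from h import *
s=ctrl.snapshot("scene");cv2.imwrite("pics/b.png",cv2.resize(s["frame"][100:300,200:480,::-1],None,fx=2.8,fy=2.8))
print(ctrl.get_obs()["tool_pos"])
E
```

```text
[ 0.4298 -0.0408  0.4046]invalid input
```

View pics/b.png

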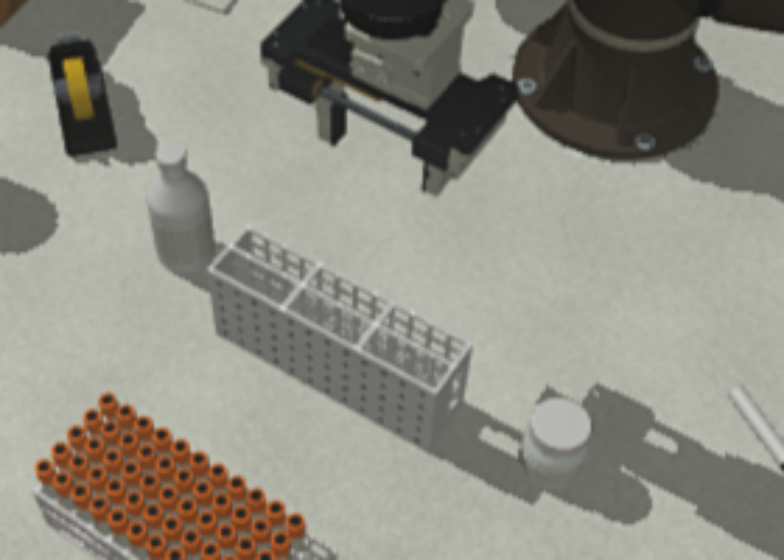

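The move was refused because I miscounted the rows, so the gripper is still high behind the rack. In this crop the rack spans (215–470, 230–440), and the cup and bottle are clear of the gripper.

```bash
python3 -m inch '[0,0,0,50,0,0,0, 0,0,0,100,0,0,0, 0,0,0,135,0,0,0, 0,0,0,135,0,0,0, 0,0,0,135,0,0,0]'
```

```text
clock: 3.45
tool_pos: [0.4302, -0.0373, 0.2704]
orientation: [180.0, 0.0, 1.0]
force: [0.2, 0.2, 0.5]
opening: 0.0877
gripper_force: 0.0
```

```bash
python3 -m inch '[0,10,0,0,0,0,0, 0,20,0,0,0,0,0, 0,26,0,0,0,0,0, 0,31,0,0,0,0,0, 0,36,0,0,0,0,0]'; python3 -m inch '[0,6,0,0,0,0,0, 0,12,0,0,0,0,0, 0,18,0,0,0,0,0, 0,24,0,0,0,0,0, 0,24,0,0,0,0,0]'; python3 - <<'E'
from h import *
s=ctrl.snapshot("scene");cv2.imwrite("pics/c.png",cv2.resize(s["frame"][100:300,200:480,::-1],None,fx=2.8,fy=2.8))
E
```

```text
clock: 3.95
tool_pos: [0.466, -0.0377, 0.2699]
orientation: [-180.0, 0.0, 0.9]
force: [-1.7, 0.1, 0.9]
opening: 0.0876
gripper_force: 0.7
clock: 4.45
tool_pos: [0.4906, -0.037, 0.2696]
orientation: [180.0, -0.0, 0.9]
force: [-0.7, 0.4, -0.3]
opening: 0.0878
gripper_force: 0.2
```

View pics/c.png

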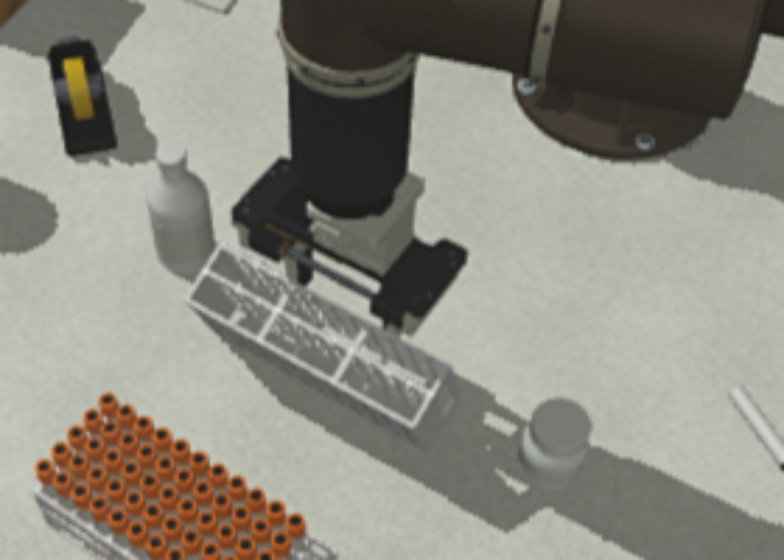

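The rack is rolling over its front edge towards the full rack. In the crop its top face now spans about (190,300) to (445,390), and it stays level between the bottle and the cup.

```bash
python3 -m inch '[0,5,0,0,0,0,0, 0,10,0,0,0,0,0, 0,15,0,0,0,0,0, 0,20,0,0,0,0,0, 0,25,0,0,0,0,0]';  python3 -m inch '[0,0,0,0,0,0,0, 0,0,0,0,0,0,0, 0,0,0,0,0,0,0]';python3 - <<'E'
from h import *
s=ctrl.snapshot("scene");cv2.imwrite("pics/d.png",cv2.resize(s["frame"][100:300,200:480,::-1],None,fx=2.8,fy=2.8))
E
```

```text
clock: 5.0
tool_pos: [0.5152, -0.0367, 0.2697]
orientation: [180.0, -0.0, 0.9]
force: [-0.3, 1.3, -0.5]
opening: 0.0878
gripper_force: 0.0
clock: 5.3
tool_pos: [0.5145, -0.0368, 0.2696]
orientation: [180.0, 0.0, 0.9]
force: [-0.2, 0.3, 0.3]
opening: 0.0875
gripper_force: 0.0
```

View pics/d.png

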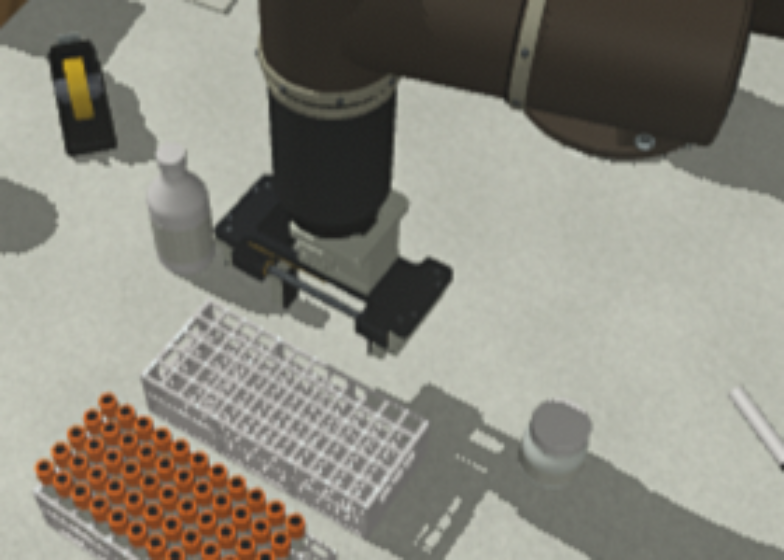

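It has fallen onto its base with the holes up, spanning (145–425, 305–530) in the crop, with a gap left to the full rack. I'll back off, lower the tool and measure.

```bash
python3 -m inch '[0,-20,0,0,0,0,0, 0,-40,0,20,0,0,0, 0,-40,0,50,0,0,0, 0,-40,0,69,0,0,0, 0,-40,0,69,0,0,0]'; python3 - <<'E'
from h import *
S=[ctrl.snapshot(c) for c in("scene","top")]
for n in("empty_rack","full_rack"):
  for s in S: print(n,[(q["location"],round(q["p"],2)) for q in ctrl.mark_of(s,n)[:1]])
for ss in (S,S[:1],S[1:]):
    fitbox(ss,"empty_rack",(.585,-.04,0),(.104,.246,.064))
    fitbox(ss,"full_rack",(.735,-.036,0),(.104,.246,.1))
for s in S: capyaw(s)
E
```

```text
clock: 5.85
tool_pos: [0.4735, -0.0377, 0.1988]
orientation: [179.9, 0.2, 0.9]
force: [0.0, 0.2, -0.8]
opening: 0.0874
gripper_force: 0.0
empty_rack [([0.5867, -0.0398, 0.0023], 0.68)]
empty_rack [([0.5893, -0.0346, -0.0008], 0.98)]
full_rack [([0.7341, -0.0389, 0.0007], 0.92)]
full_rack [([0.736, -0.036, -0.0024], 0.85)]
empty_rack x,y,yaw [ 0.5888 -0.0367  0.521 ] cost 0.20419876321230712 2
full_rack x,y,yaw [ 0.7357 -0.0346 -0.9434] cost 0.15887002156391927 2
empty_rack x,y,yaw [ 0.5889 -0.0359  0.6716] cost 0.02173795049934868 1
full_rack x,y,yaw [ 0.7389 -0.0316 -1.0976] cost 0.04210031347962384 1
empty_rack x,y,yaw [ 0.588  -0.0389 -0.1338] cost 0.17573300650513812 1
full_rack x,y,yaw [ 0.7319 -0.0395  0.182 ] cost 0.07389317527070438 1
caps ((739.3576049804688, -45.048431396484375), (220.0796661376953, 99.18692779541016), 89.17100524902344)
caps ((734.1967163085938, -46.724021911621094), (212.78427124023438, 95.92816162109375), 89.28904724121094)
```

```bash
python3 -m inch '[0,15,0,0,0,0,1.7, 0,30,0,0,0,0,1.7, 0,45,0,0,0,0,1.7, 0,50,0,0,0,0,1.7, 0,55,0,0,0,0,1.7]'; python3 -m inch '[0,6,0,0,0,0,0, 0,12,0,0,0,0,0, 0,18,0,0,0,0,0, 0,24,0,0,0,0,0, 0,29,0,0,0,0,0]'; python3 - <<'E'
from h import *
S=[ctrl.snapshot(c) for c in("scene","top")]
for n in("empty_rack","full_rack"):
  for s in S: print(n,[(q["location"],round(q["p"],2)) for q in ctrl.mark_of(s,n)[:1]])
fitbox(S[:1],"empty_rack",(.615,-.04,0),(.104,.246,.064))
capyaw(S[0])
cv2.imwrite("pics/e.png",cv2.resize(S[0]["frame"][200:350,200:400,::-1],None,fx=4,fy=4,interpolation=cv2.INTER_CUBIC))
E
```

```text
clock: 7.15
tool_pos: [0.5293, -0.0366, 0.2003]
orientation: [180.0, 0.1, -0.8]
force: [-1.9, -0.1, -0.2]
opening: 0.0875
gripper_force: 0.7
clock: 7.65
tool_pos: [0.5592, -0.0369, 0.2007]
orientation: [180.0, -0.0, -0.8]
force: [-1.9, -0.1, -0.6]
opening: 0.0876
gripper_force: 0.8
empty_rack [([0.62, -0.0391, 0.0002], 0.7)]
empty_rack []
full_rack [([0.733, -0.0348, -0.002], 0.81)]
full_rack []
empty_rack x,y,yaw [ 0.6131 -0.0383 -2.3556] cost 0.10860485663034458 1
caps ((739.2027587890625, -45.073585510253906), (220.04946899414062, 99.34913635253906), 88.99786376953125)
```

View pics/e.png

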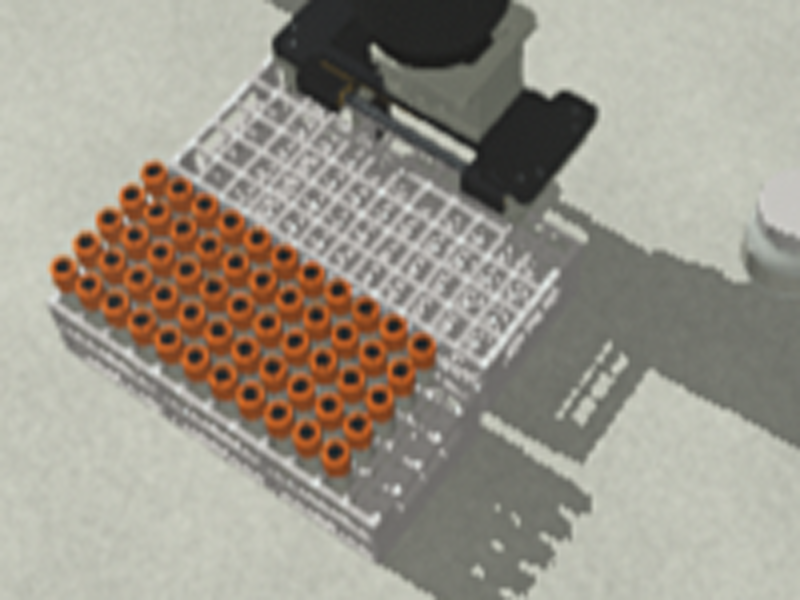

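In this crop the empty rack sits parallel to the full rack, with its front edge running (180,165) to (490,360) and about 10 mm still open. I'll creep in while watching the force.

```bash
python3 -m inch '[0,2,0,0,0,0,0, 0,4,0,0,0,0,0, 0,6,0,0,0,0,0]'; for i in 1 2; do :; done; python3 -m inch '[0,0.5,0,0,0,0,0, 0,1,0,0,0,0,0]'; python3 -m inch '[0,0.5,0,0,0,0,0, 0,1,0,0,0,0,0]'
```

```text
clock: 8.35
tool_pos: [0.5646, -0.037, 0.2007]
orientation: [180.0, 0.0, -0.8]
force: [-0.8, -0.1, 0.9]
opening: 0.0876
gripper_force: 0.9
clock: 8.55
tool_pos: [0.5656, -0.037, 0.2006]
orientation: [180.0, 0.0, -0.8]
force: [-2.4, -0.3, 1.6]
opening: 0.0874
gripper_force: 0.9
clock: 8.75
tool_pos: [0.5667, -0.037, 0.2006]
orientation: [-180.0, 0.0, -0.8]
force: [-1.2, -0.7, 0.3]
opening: 0.0875
gripper_force: 0.6
```

```bash
python3 -m inch '[0,0.5,0,0,0,0,0, 0,1,0,0,0,0,0]'|grep -E "force|tool_pos"; python3 -m inch '[0,0.5,0,0,0,0,0, 0,1,0,0,0,0,0]'|grep -E "force|tool_pos"; python3 - <<'E'
from h import *
s=ctrl.snapshot("scene")
cv2.imwrite("pics/f.png",cv2.resize(s["frame"][230:305,240:340,::-1],None,fx=8,fy=8,interpolation=cv2.INTER_CUBIC))
for n in("empty_rack","full_rack"): print(n,[(q["location"],round(q["p"],2)) for q in ctrl.mark_of(s,n)[:1]])
capyaw(s)
E
```

```text
tool_pos: [0.5677, -0.037, 0.2006]
force: [-1.6, -0.6, 0.1]
gripper_force: 0.5
tool_pos: [0.5687, -0.037, 0.2006]
force: [-0.6, -0.1, -0.6]
gripper_force: 0.4
empty_rack [([0.6294, -0.0404, 0.0041], 0.87)]
full_rack [([0.7357, -0.0387, 0.0004], 0.72)]
caps ((738.711669921875, -45.10694122314453), (220.10540771484375, 100.28087615966797), 88.93987274169922)
```

View pics/f.png

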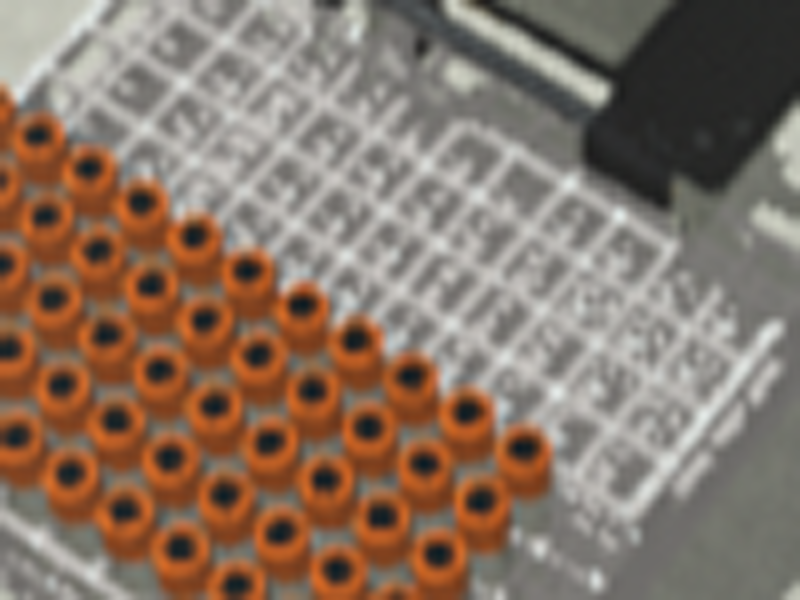

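In the crop the gap at the right end, around (570–630, 490–540), is nearly closed, but there has been no contact force yet. I'll keep creeping.

```bash
python3 -m inch '[0,0.4,0,0,0,0,0, 0,0.8,0,0,0,0,0]'|grep -E "force|tool_pos"; python3 -m inch '[0,0.4,0,0,0,0,0, 0,0.8,0,0,0,0,0]'|grep -E "force|tool_pos"; python3 - <<'E'
from h import *
for i in range(3):
  s=ctrl.snapshot("scene");o=ctrl.get_obs();print(o["force"],o["gripper_force"])
  print([q["location"] for n in("empty_rack","full_rack") for q in ctrl.mark_of(s,n)[:1]])
capyaw(s)
E
```

```text
tool_pos: [0.5694, -0.037, 0.2007]
force: [-0.9, 0.1, 0.3]
gripper_force: 0.7
tool_pos: [0.5703, -0.0371, 0.2007]
force: [-2.6, -0.2, 0.7]
gripper_force: 0.7
[-1.0574  0.4862 -0.0984] 0.6477677403017879
[[0.6325, -0.0397, 0.0047], [0.7347, -0.0383, -0.0025]]
[-1.4152  1.0094  0.1349] 0.5000194197054952
[[0.6299, -0.0381, 0.0034], [0.7347, -0.0405, -0.0011]]
[-1.7682 -0.6622  0.1817] 0.43598433723673224
[[0.629, -0.0401, 0.0056], [0.7371, -0.0408, -0.0005]]
caps ((738.7816162109375, -45.097801208496094), (220.1261444091797, 100.21436309814453), 89.02583312988281)
```

```bash
for k in 1; do python3 -m inch '[0,0.4,0,0,0,0,0, 0,0.8,0,0,0,0,0]'|grep -E "force|tool_pos"; done; python3 -m inch '[0,0.4,0,0,0,0,0, 0,0.8,0,0,0,0,0]'|grep -E "force|tool_pos"
```

```text
tool_pos: [0.5709, -0.0371, 0.2007]
force: [-3.6, -0.1, 2.1]
gripper_force: 1.7
tool_pos: [0.5712, -0.0371, 0.2005]
force: [-6.7, 0.8, 5.2]
gripper_force: 3.2
```

```bash
python3 -m inch '[0,0.4,0,0,0,0,0, 0,0.8,0,0,0,0,0]'|grep -E "force|tool_pos"
```

```text
tool_pos: [0.5714, -0.0372, 0.2004]
force: [-8.5, 2.7, 5.3]
gripper_force: 4.5
```

Contact is clear: the force climbed to 8.5 N while the tool stopped advancing. I'll back off, lift clear and check.

```bash
python3 -m inch '[0,-2,0,0,0,0,0, 0,-15,0,0,0,0,0, 0,-45,0,0,0,0,0, 0,-90,0,-20,0,0,0, 0,-100,0,-60,0,0,0]'; python3 -m inch '[0,0,0,-50,0,0,0, 0,0,0,-100,0,0,0, 0,0,0,-150,0,0,0, 0,0,0,-150,0,0,0]'|head -2;  python3 - <<'E'
from h import *
S=[ctrl.snapshot(c) for c in("scene","top")]
for n in("empty_rack","full_rack","cup","bottle"):
  for s in S: print(n,[(q["location"],round(q["p"],2)) for q in ctrl.mark_of(s,n)[:1]])
for s in S: capyaw(s)
fitbox(S[:1],"empty_rack",(.63,-.04,-1),(.104,.246,.064))
a=cv2.resize(S[0]["frame"][200:350,200:400,::-1],None,fx=3,fy=3,interpolation=cv2.INTER_CUBIC)[:, :600]
b=cv2.resize(S[1]["frame"][130:280,270:430,::-1],(600,562),interpolation=cv2.INTER_CUBIC)
cv2.imwrite("pics/g.png",b);cv2.imwrite("pics/h.png",cv2.resize(a,(800,600)))
E
```

```text
clock: 11.35
tool_pos: [0.4665, -0.0369, 0.2577]
orientation: [179.9, 0.6, -0.9]
force: [2.4, 0.9, 0.7]
opening: 0.0876
gripper_force: 0.0
clock: 11.75
tool_pos: [0.4737, -0.0357, 0.418]
empty_rack [([0.6317, -0.0395, 0.0025], 0.83)]
empty_rack []
full_rack [([0.7361, -0.0359, -0.0005], 0.61)]
full_rack [([0.7376, -0.0367, -0.003], 0.91)]
cup [([0.4775, 0.1792, -0.0002], 0.79)]
cup [([0.5317, 0.542, -0.0012], 0.6)]
bottle [([0.4762, -0.253, -0.0025], 0.9)]
bottle [([0.4689, -0.2461, -0.0019], 0.59)]
caps ((738.7022705078125, -45.614524841308594), (219.09007263183594, 100.28087615966797), 88.93987274169922)
caps ((734.196533203125, -46.7239990234375), (212.78431701660156, 95.92814636230469), 89.28903198242188)
empty_rack x,y,yaw [ 0.6216 -0.0385 -5.0961] cost 0.18923662281289355 1
```

View pics/g.png

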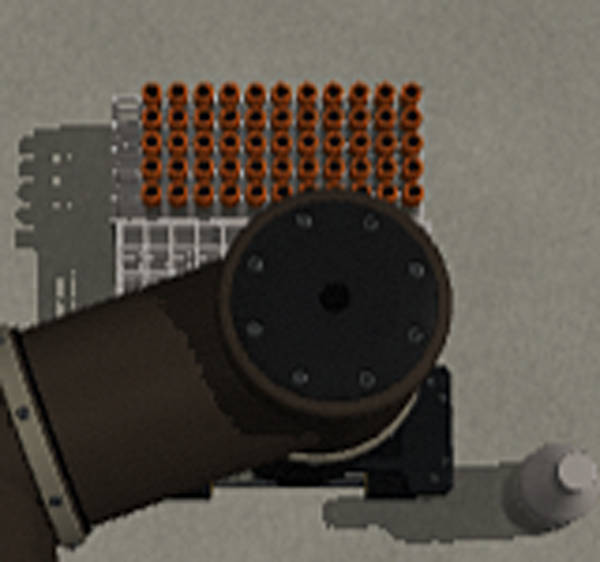

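View pics/h.png

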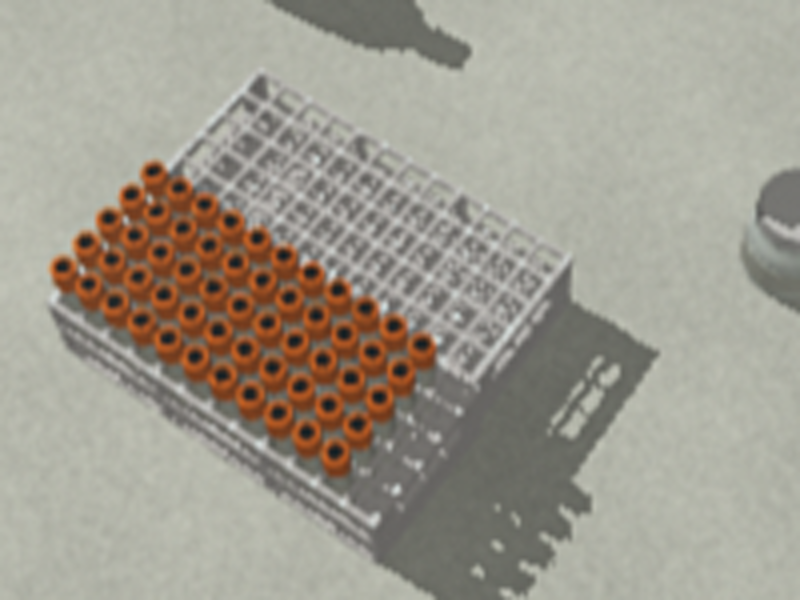

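Both views show the racks flush. In the scene crop there is no bench visible between them along (175,170) to (480,380), and the far full-rack edge runs (55,300) to (378,522). As a last check I'll measure the two outer top edges, which should be 208 mm apart and parallel.

```bash
python3 - <<'E'
from h import *
s=ctrl.snapshot("scene")
p=np.array([[262,70],[572,255],[53,302],[378,522]])/4+200
W=unproj(s,p,.064);print(W)
for a,b in((0,1),(2,3)): d=W[b]-W[a];print(np.hypot(*d[:2]),-np.degrees(np.arctan(d[0]/d[1])))
a,b=W[:2].mean(0),W[2:].mean(0);print("sep",b-a)
E
```

```text
[[ 0.581  -0.1582  0.064 ]
 [ 0.5823  0.083   0.064 ]
 [ 0.7854 -0.156   0.064 ]
 [ 0.7869  0.0861  0.064 ]]
0.24122484604872468 -0.30958379986210727
0.24207599659811516 -0.35703050743074655
sep [0.2045 0.0027 0.    ]
```

```bash
python3 -c "
from plant import ctrl
print(ctrl.close_job())"
```

```text
the job is handed in; nothing more can be done
None
```

I tipped the empty rack onto its base and pushed it flush and parallel against the full rack, with no measurable shift of the full rack and nothing else touched; I handed the job in at about 12 s.

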